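# Shingle the drilled plates on the ribbed tray

## Robot

A 6-joint arm with a two-finger parallel gripper is mounted at the origin on the work surface. World frame = base frame: x ahead of the robot, y to its left, z up, the work surface at z = 0. Lengths are in mm, angles in rad, forces in N, time in s.
With the tool pointing down it reaches from about 250 to 775 mm from the base axis. Payload 4 kg.
Tool frame: the origin (TCP) lies on the centre line of the jaws, within the pads' length; the fingertips stand 8 mm ahead of it and the grasp point (between the pads) lies 11 mm behind it; z points along the fingers, x is the direction in which the jaws open and shut, and the axes are right-handed (so a half turn about z gives the same grasp; the last joint's range is limited). The gripper opens to 94 mm and grips with 3 to 60 N. Pads are 16 mm wide; open, the fingers measure 119 mm over their backs; the gripper's body (75 mm by 177 mm) begins 78 mm behind the grasp point.
Start: joints at [1.087, 0.087, 1.371, -0, 1.684, -0.103], TCP at [204.426, 510.617, 213.506] pointing down, gripper open.
Joint ranges: [-3.1, 3.1], [-0.76, 2.03], [0.27, 2.55], [-1.08, 4.22], [0.17, 2.65], [-2.57, 2.57]. Speed limits (rad/s): [2.79, 2.79, 3.14, 3.14, 3.14, 3.14].

## Interface

Orientations are given as [roll, pitch, yaw] about the fixed x, y, z axes, in that order (R = Rz(yaw) Ry(pitch) Rx(roll)).
In Python, from rig import manip, cams gives the robot as it stands.
- The arm moves only by the tool apply_moves, never from a script. Its argument "targets" is a list of rows, each an object with "delta_pos": the shift along the world's x, y, z in m, a list of three; "turn": the turn about the world's z in rad. In form: [{"delta_pos": [tx, ty, tz], "turn": turn}, ...]. A call has 1 to 12 rows; each row is the pose to reach, as a shift and turn from the pose commanded when the call began; what a row does not reach only later rows make up. A row lasts 1/10 s, in which the tool goes at most 50 mm and 8.59 degrees, less where a joint would pass 70% of its speed; a pose out of reach is approached as far as the arm can. A call with a gripper value outside its range is refused whole. "grip" is the opening, from -1 (shut) to 1 (fully open), set as the call begins (left out, the last holds). The fingers move at their own pace and stop on an object; "grip_force" is the grip in N (left out, the last holds). Time passes only in rows, so rows that repeat a pose let the fingers close. It gives the time, the measured TCP pose, the force and the opening at its end, in the units of the state.
- manip.state(): the state, without advancing time (a new reading comes with each control period).
- cams.capture(name): name is "side" or "top" or "wrist"; returns a dict with "color" (420x560x3 uint8, blue, green, red), "intrinsics" (3x3 intrinsics, pixels), "world_from_camera" (4x4, takes a point from camera to world coordinates). Camera axes: x right, y down, z forward; pixel columns grow to the right and rows downward; lengths in mm; the calibration is good to about 2 mm. A picture is of the moment at which its call begins. There is no depth.
- manip.hand_in(): hands the job in, once; it reports no verdict.
The state is a dict: "t": time; "joint_positions": joint angles; "qvel": joint speeds; "joint_efforts": joint torques, N m; "tcp_pos": TCP position; "tcp_rot": TCP orientation; "force": force on the tool from outside, world axes, zero at the start; "ft_torque": the same for the moment, N m; "width": finger opening in mm.
Only numpy, scipy, OpenCV 4.12 (cv2) and the standard library are available. Lean on these libraries where they do the work, as an engineer would, in place of code of your own. Each camera call takes 0.05 s, during which the arm holds its last target. There are 200 camera calls.

## Task

Take the three drilled plates off the slanted stud from the top down, keeping the same face up, and fan them in that order into an overlapping row along the ribbed tray, lengthwise and centred, drilled ends towards the robot base. The first lies flat with its plain end pushed home against the near side of the nearest rib; each next one laps over the one before, its plain end down on the tray floor and home against the next rib farther from the robot base. Leave the other things where they are.

Things in the scene. Friction and masses are not known exactly. Their poses are not given: they have to be found in the camera images.
- stand: fixed green stand with a dark steel face bar (170 mm long, 40 mm wide: the plates overhang it 8 mm each side) sloping 30 degrees, high end towards the robot; a 14 mm stud, 55 mm long, stands square on the face near the high end, its top open. Origin under the centre of the base (200 x 110 x 12 mm), x horizontal, downhill, roughly away from the robot, z up; face centre 110 mm above it
- stud_tip (a point): centre of the stud's open end; the stud's axis leans 30 degrees from vertical towards the stand's +x side, away from the robot, and is square to the plates
- plate_upper: one of three equal drilled aluminium plates, 130 x 56 x 10 mm, about 0.2 kg; origin at the centre of the underside; z is the face normal (up, off the underside), y runs across the 56 mm width, x along the length towards the drilled end (19 mm through hole centred 42 mm from the origin); at the start it is threaded on the stud, topmost of the stack
- plate_middle: one of three equal drilled aluminium plates, 130 x 56 x 10 mm, about 0.2 kg; origin at the centre of the underside; z is the face normal (up, off the underside), y runs across the 56 mm width, x along the length towards the drilled end (19 mm through hole centred 42 mm from the origin); at the start it is threaded on the stud, second of the stack
- plate_lower: one of three equal drilled aluminium plates, 130 x 56 x 10 mm, about 0.2 kg; origin at the centre of the underside; z is the face normal (up, off the underside), y runs across the 56 mm width, x along the length towards the drilled end (19 mm through hole centred 42 mm from the origin); at the start it is threaded on the stud, lowest of the stack, on the face bar
- tray: fixed shallow steel tray 320 x 150 mm, floor 4 mm thick, rim 12 mm above the bench; origin under its centre, x along its length roughly towards the robot, z up. Three cross ribs (44 mm wide, 5 mm thick, 4 mm above the floor) on its middle line, 75 mm apart, one 10 mm to the robot's side of mid-length, two farther away; a plain end sits against a rib's robot-side (+x) face
- rib1 (a point): first rib, nearest the robot, 10 mm from the tray's mid-length: point on the floor (4 mm above the bench) at the middle of the rib's robot-side (+x) face, axes as the tray's
- rib2 (a point): second rib, 75 mm farther from the robot: the same point; axes as the tray's
- rib3 (a point): third rib, another 75 mm farther from the robot: the same point; axes as the tray's
- oil_can: blue can, 54 mm wide, 120 mm tall, upright; origin under its centre; leave alone
- wrench: steel wrench 150 mm long lying on the bench; leave alone
- gauge_block: steel block 75 x 50 x 25 mm; leave alone
- collar: turned steel flange, 60 mm across, 45 mm tall; leave alone
- strap: dark steel angle bracket 135 mm long, 50 mm tall; leave alone
- plate_upper_foot (a point): middle of the lower edge of the plain (undrilled) end of the topmost plate, at x = -65 mm on the underside; axes as the plate's
- plate_middle_foot (a point): middle of the lower edge of the plain (undrilled) end of the middle plate, at x = -65 mm on the underside; axes as the plate's
- plate_lower_foot (a point): middle of the lower edge of the plain (undrilled) end of the last plate, at x = -65 mm on the underside; axes as the plate's

How it is judged (in metres and radians):
On the way, in this order (a step that is already met when the one before it is completed fails the run):
1. the topmost plate lies released in the tray, its plain end home against the rib nearest the robot (x of plate_upper_foot in the frame of rib1 between -0.002 and 0.0035 m and y of plate_upper_foot in the frame of rib1 between -0.015 and 0.015 m and z of plate_upper_foot in the frame of rib1 below 0.003 m and angle between the x axis of plate_upper and the x axis of tray, either way round below 0.3 rad and x of plate_upper in the frame of rib1 above 0.04 m and angle between plate_upper's own z axis and vertical below 0.1 rad and linear speed of plate_upper below 0.03 m/s and contact force between the fingers and plate_upper below 0.2 N), for 0.2 s.
2. the middle plate lies released in the tray, its plain end home against the next rib, leaning on the plate before (x of plate_middle_foot in the frame of rib2 between -0.002 and 0.0035 m and y of plate_middle_foot in the frame of rib2 between -0.015 and 0.015 m and z of plate_middle_foot in the frame of rib2 below 0.003 m and angle between the x axis of plate_middle and the x axis of tray, either way round below 0.3 rad and x of plate_middle in the frame of rib2 above 0.04 m and angle between plate_middle's own z axis and vertical between 0.06 and 0.35 rad and linear speed of plate_middle below 0.03 m/s and contact force between the fingers and plate_middle below 0.2 N), for 0.2 s.
3. the last plate lies released in the tray, its plain end home against the next rib, leaning on the plate before (x of plate_lower_foot in the frame of rib3 between -0.002 and 0.0035 m and y of plate_lower_foot in the frame of rib3 between -0.015 and 0.015 m and z of plate_lower_foot in the frame of rib3 below 0.003 m and angle between the x axis of plate_lower and the x axis of tray, either way round below 0.3 rad and x of plate_lower in the frame of rib3 above 0.04 m and angle between plate_lower's own z axis and vertical between 0.06 and 0.35 rad and linear speed of plate_lower below 0.03 m/s and contact force between the fingers and plate_lower below 0.2 N), for 0.2 s.
At the end, for the whole second after the job is handed in: Released, still, in stud order from the nearest rib to the farthest; each plain end on the floor, within 3.5 mm of its rib, 15 mm of centre, lengthwise within 0.3 rad, drilled end to the robot, same face up; first flat within 0.1 rad, others leaning 0.06 to 0.35 rad (all of step 1 and all of step 2 and all of step 3); the robot touches nothing.
It fails at once if a bystander is disturbed (moved more than 25 mm) (distance of any of oil_can, wrench, gauge_block, collar, strap from where it was at the start of the episode above 0.025 m).
It also fails if it takes over 72 s, if anything falls off the work surface, if the arm or the gripper's body presses on something with over 40 N, if the wrist force passes 120 N, or if a joint passes its speed limit or range.

## Working session

There is one attempt and no reset: what is moved stays moved. The work goes in short steps, Python scripts to look and compute and a tool call to move; the robot and the scene stay as the last step left them, time stands still between calls to the robot, and variables do not carry over. Pictures are saved under pics/ and viewed, about 8 in all and at most 12, crops included, and the job is handed in when it is done.

Besides the shell and the picture viewer there is one more tool, called after "Call:" as name([rows], argument=value, ...), one row to a line, values as JSON. apply_moves: Moves the arm, as the interface text tells. Its arguments: {"type":"object","properties":{"targets":{"type":"array","items":{"type":"object","properties":{"delta_pos":{"type":"array","items":{"type":"number"}},"turn":{"type":"number"}}}},"grip":{"type":"number"},"grip_force":{"type":"number"}},"required":["targets"]}

```bash
ls; mkdir -p pics
python3 - <<'E'
from rig import manip,cams
import cv2,numpy as np
np.set_printoptions(suppress=True,precision=3)
for n in("top","side"):
    c=cams.capture(n); cv2.imwrite(f"pics/{n}0.png",c["color"]); print(n,c["intrinsics"],c["world_from_camera"])
print(manip.state())
E
```

```text
pics
top [[450.445   0.    279.007]
 [  0.    450.445 206.463]
 [  0.      0.      1.   ]] [[   0.024   -0.998    0.058  499.784]
 [  -1.      -0.023    0.017  -22.685]
 [  -0.016   -0.058   -0.998 1390.733]
 [   0.       0.       0.       1.   ]]
side [[457.471   0.    283.839]
 [  0.    457.471 217.485]
 [  0.      0.      1.   ]] [[   0.883   -0.353    0.309  186.641]
 [  -0.469   -0.651    0.596 -711.725]
 [  -0.009   -0.672   -0.741 1009.756]
 [   0.       0.       0.       1.   ]]
{'t': 0.1, 'joint_positions': array([ 1.087,  0.088,  1.372,  0.   ,  1.684, -0.103]), 'qvel': array([ 0.001, -0.001, -0.004, -0.001, -0.001, -0.002]), 'joint_efforts': array([  0.002, -34.125, -30.33 ,   0.072,   0.03 ,  -0.   ]), 'tcp_pos': array([204.184, 510.169, 212.428]), 'tcp_rot': array([-3.141,  0.002,  1.19 ]), 'force': array([ 0.395, -0.395,  0.116]), 'ft_torque': array([-0.019,  0.008,  0.001]), 'width': 94.01790961084947}
```

View pics/top0.png

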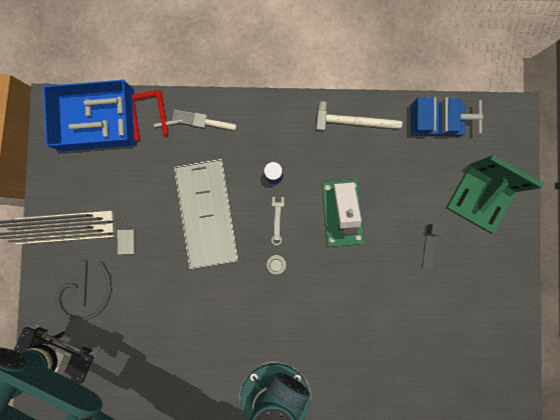

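View pics/side0.png

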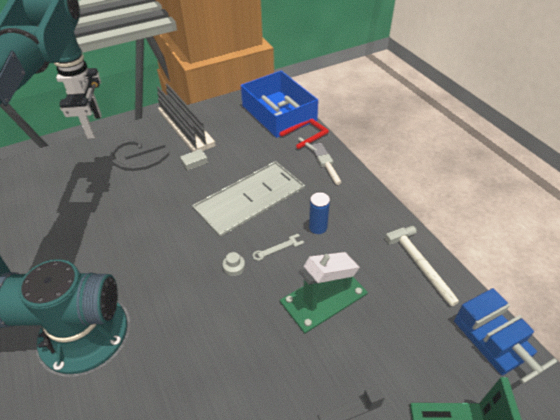

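The top view shows the tray around (206,214), with ribs at (199,168), (203,192) and (207,216). The stack on the stand is near (346,207), with the stud at about (349,212). The can is at (273,173), the wrench at (277,220) and the collar at (276,265). The side view agrees.

```bash
cat > h.py <<'E'
import numpy as np,cv2
from rig import manip,cams
np.set_printoptions(suppress=True,precision=2)
def ray(c,uv):
    K=c["intrinsics"];T=c["world_from_camera"]
    d=T[:3,:3]@np.linalg.solve(K,[uv[0],uv[1],1.]);return T[:3,3],d
def onz(c,uv,z):
    o,d=ray(c,uv);return o+d*(z-o[2])/d[2]
def proj(c,p):
    T=np.linalg.inv(c["world_from_camera"]);q=T[:3,:3]@np.asarray(p,float)+T[:3,3];q=c["intrinsics"]@q;return q[:2]/q[2]
def tri(rays):
    A=np.zeros((3,3));b=np.zeros(3)
    for o,d in rays:
        d=d/np.linalg.norm(d);P=np.eye(3)-np.outer(d,d);A+=P;b+=P@o
    p=np.linalg.solve(A,b);return p,[np.linalg.norm(np.cross(p-o,d/np.linalg.norm(d))) for o,d in rays]
E
python3 - <<'E'
from h import *
c=cams.capture("top")
for n,uv,z in [("rib3",(199,168),8),("rib2",(203,192),8),("rib1",(207,216),8),("tray tl",(175,166),12),("tray tr",(221,159),12),("tray bl",(191,268),12),("tray br",(238,262),12),("stud",(349,212),170),("base tl",(323,181),12),("base tr",(359,180),12),("base bl",(328,247),12),("base br",(364,244),12),("can",(273,173),120)]: print(n,onz(c,uv,z))
w=cams.capture("wrist");T=w["world_from_camera"];print(w["intrinsics"],T,manip.state()["tcp_pos"])
E
```

```text
rib3 [693.65 252.32   8.  ]
rib2 [619.31 237.38   8.  ]
rib1 [545.45 222.54   8.  ]
tray tl [697.72 326.2   12.  ]
tray tr [722.55 184.27  12.  ]
tray bl [385.5  265.54  12.  ]
tray br [407.26 122.45  12.  ]
stud [ 559.83 -191.06  170.  ]
base tl [ 661.08 -131.8    12.  ]
base tr [ 666.57 -242.01   12.  ]
base bl [ 459.46 -150.65   12.  ]
base br [ 471.2 -259.8   12. ]
can [668.17  18.87 120.  ]
[[350.24   0.   276.61]
 [  0.   350.24 213.53]
 [  0.     0.     1.  ]] [[  0.37   0.89   0.25 128.99]
 [  0.93  -0.36  -0.1  540.71]
 [ -0.     0.27  -0.96 383.43]
 [  0.     0.     0.     1.  ]] [204.29 510.31 212.72]
```

Call:
apply_moves([
  {"delta_pos": [0.356,-0.283,0.087],"turn": 0.577},
  {"delta_pos": [0.356,-0.283,0.087],"turn": 0.577},
  {"delta_pos": [0.356,-0.283,0.087],"turn": 0.577},
  {"delta_pos": [0.356,-0.283,0.087],"turn": 0.577},
  {"delta_pos": [0.356,-0.283,0.087],"turn": 0.577},
  {"delta_pos": [0.356,-0.283,0.087],"turn": 0.577},
  {"delta_pos": [0.356,-0.283,0.087],"turn": 0.577},
  {"delta_pos": [0.356,-0.283,0.087],"turn": 0.577},
  {"delta_pos": [0.356,-0.283,0.087],"turn": 0.577},
  {"delta_pos": [0.356,-0.283,0.087],"turn": 0.577},
  {"delta_pos": [0.356,-0.283,0.087],"turn": 0.577},
  {"delta_pos": [0.356,-0.283,0.087],"turn": 0.577},
])

```text
t: 1.4
tcp_pos: [560.5, 227.3, 299.8]
tcp_rot: [-3.14, -0.001, 1.766]
force: [-0.5, 0.4, 0.4]
width: 94.4
```

Run:
```python
from h import *
import pickle
c=cams.capture("wrist");cv2.imwrite("pics/w_tray.png",c["color"]);pickle.dump(c,open("w_tray.pkl","wb"))
print(manip.state()["tcp_pos"],manip.state()["tcp_rot"],c["world_from_camera"])
for p in [(694,252,8),(619,237,8),(545,222,8)]: print(proj(c,p))
```

```text
[559.84 228.07 300.  ] [-3.14 -0.    1.77] [[ -0.19   0.94   0.27 481.15]
 [  0.98   0.19   0.05 212.23]
 [  0.     0.27  -0.96 470.77]
 [  0.     0.     0.     1.  ]]
[274.97 270.47]
[274.72 219.62]
[274.31 164.92]
```

View pics/w_tray.png

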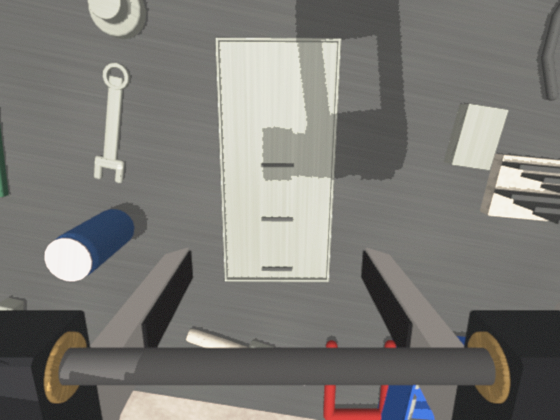

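The ribs show as dark strips at about (278,164), (277,218) and (277,269). Away from the robot is down in this picture.

Run:
```python
from h import *
import pickle
c=pickle.load(open("w_tray.pkl","rb"));g=cv2.cvtColor(c["color"],cv2.COLOR_BGR2GRAY).astype(float)
for r0 in(164,218,269):
    p=g[r0-8:r0+9,268:288].mean(1);print(r0-8,p.round(0))
    row=g[r0-1:r0+2,250:305].min(0)
    d=np.where(row<0.55*np.median(g[r0-8:r0-4,268:288]) )[0]+250;print("cols",d.min(),d.max())
# tray sides: row scan of outer edges
for r in(60,240,270):
    print(r,g[r,205:240].round(0).astype(int)[::1],g[r,320:350].astype(int))
```

```text
156 [155. 155. 154. 155. 155. 156. 146. 102.  82.  83.  96. 132. 151. 154.
 154. 154. 154.]
cols 263 292
210 [217. 217. 217. 217. 218. 217. 194. 126. 112. 120. 132. 176. 213. 218.
 217. 217. 217.]
cols 263 291
261 [217. 217. 217. 218. 211. 160. 101. 109. 118. 138. 191. 216. 217. 218.
 218. 209. 159.]
cols 263 291
60 [117 117 116 116 117 116 117 116 114 116 131 184 209 172 135 166 216 224
 223 222 223 223 223 222 222 226 223 219 222 221 222 221 221 222 220] [157 157 156 172 214 221 222 221 219 220 222 225 226 225 222 215 181 175
 212 183 133 114 115 117 117 116 113 116 115 116]
240 [118 119 119 118 120 118 118 121 120 120 121 121 120 118 119 117 115 135
 183 200 154 160 208 217 219 218 217 215 215 216 215 215 213 215 215] [221 222 222 223 223 224 221 193 161 196 180 134 116 115 116 117 118 119
 119 118 120 121 119 121 120 118 120 118 119 119]
270 [116 117 116 117 118 118 117 119 119 119 119 119 122 120 120 121 119 117
 126 165 197 158 152 198 217 219 218 219 217 214 216 217 217 215 217] [218 221 222 222 223 213 175 186 201 145 114 114 118 116 116 116 117 117
 118 117 118 117 118 117 117 119 118 118 118 122]
```

Run:
```python
from h import *
import pickle
c=pickle.load(open("w_tray.pkl","rb"))
P=[onz(c,uv,4) for uv in((277.5,162.6),(277.1,216.4),(276.9,266.0))]
for p in P:print(p)
print(np.linalg.norm(P[1]-P[0]),np.linalg.norm(P[2]-P[1]))
L=[onz(c,((a+b)/2,r),12) for a,b,r in((215.4,340.2,60),(222.6,330.8,240),(223.6,329.4,270))];print(L)
d=P[2]-P[0];print(np.arctan2(d[1],d[0]));d=L[2]-L[0];print(np.arctan2(d[1],d[0]))
```

```text
[541.7  225.65   4.  ]
[614.97 239.56   4.  ]
[688.38 253.73   4.  ]
74.57573325909934 74.7672746655877
[array([418.91, 201.76,  12.  ]), array([646.35, 245.16,  12.  ]), array([691.02, 253.66,  12.  ])]
0.1891244667389609
0.18847486523278234
```

Call:
apply_moves([
  {"delta_pos": [-0.01,-0.424,0.02],"turn": -0.1},
  {"delta_pos": [-0.01,-0.424,0.02],"turn": -0.1},
  {"delta_pos": [-0.01,-0.424,0.02],"turn": -0.1},
  {"delta_pos": [-0.01,-0.424,0.02],"turn": -0.1},
  {"delta_pos": [-0.01,-0.424,0.02],"turn": -0.1},
  {"delta_pos": [-0.01,-0.424,0.02],"turn": -0.1},
  {"delta_pos": [-0.01,-0.424,0.02],"turn": -0.1},
  {"delta_pos": [-0.01,-0.424,0.02],"turn": -0.1},
  {"delta_pos": [-0.01,-0.424,0.02],"turn": -0.1},
  {"delta_pos": [-0.01,-0.424,-0.02],"turn": -0.1},
  {"delta_pos": [-0.01,-0.424,-0.02],"turn": -0.1},
  {"delta_pos": [-0.01,-0.424,-0.02],"turn": -0.1},
])

```text
t: 2.65
tcp_pos: [549.9, -194.5, 279.7]
tcp_rot: [-3.139, -0.002, 1.669]
force: [0.6, 0.1, 0.9]
width: 93.9
```

Run:
```python
from h import *
import pickle
c=cams.capture("wrist");cv2.imwrite("pics/w_st.png",c["color"]);pickle.dump(c,open("w_st.pkl","wb"))
print(manip.state()["tcp_pos"],manip.state()["tcp_rot"],c["world_from_camera"])
```

```text
[ 550.82 -194.87  281.94] [3.14 0.   1.67] [[  -0.1     0.96    0.27  469.62]
 [   1.      0.09    0.03 -202.23]
 [   0.      0.27   -0.96  450.71]
 [   0.      0.      0.      1.  ]]
```

View pics/w_st.png

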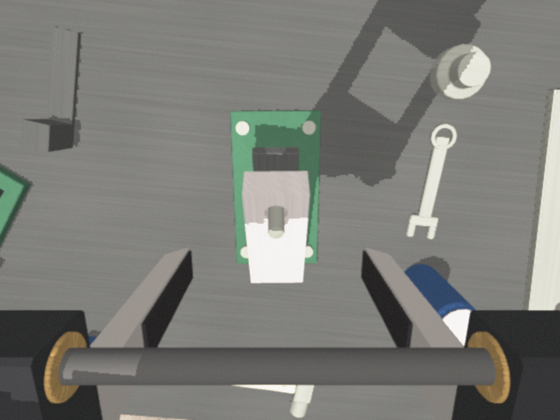

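The stack's end faces run from row 172 to about 195. The top face's plain edge is at row 283, columns 250–303. The stud tip is at (276,232), and the green base corners are near (232,111), (321,111), (236,263) and (318,263).

Run:
```python
from h import *
import pickle
c=pickle.load(open("w_st.pkl","rb"));im=c["color"];h=cv2.cvtColor(im,cv2.COLOR_BGR2HSV)
m=cv2.inRange(h,(60,90,30),(90,255,255));m[:,:200]=0;m[:,340:]=0
cnt=max(cv2.findContours(m,0,2)[0],key=cv2.contourArea)
q=cv2.approxPolyDP(cv2.convexHull(cnt),6,True).reshape(-1,2);print(q.tolist())
C=np.array([onz(c,p,12) for p in q]);print(C,C.mean(0))
g=cv2.cvtColor(im,cv2.COLOR_BGR2GRAY).astype(int)
print("col276",g[140:300,262].tolist())
for r in(180,190,200,225,240,260,280):print(r,g[r,236:256].tolist(),g[r,296:318].tolist())
cv2.imwrite("pics/crop.png",cv2.resize(im[135:295,215:340],None,fx=4,fy=4,interpolation=cv2.INTER_CUBIC)[:600])
```

```text
[[261, 112], [267, 122], [242, 141], [241, 119]]
[[ 468.43 -220.32   12.  ]
 [ 479.32 -212.09   12.  ]
 [ 504.82 -240.65   12.  ]
 [ 478.88 -243.7    12.  ]] [ 482.86 -229.19   12.  ]
col276 [97, 98, 100, 100, 98, 99, 97, 91, 84, 82, 82, 87, 88, 92, 88, 83, 82, 82, 81, 83, 84, 84, 86, 84, 84, 87, 84, 85, 84, 83, 97, 144, 181, 193, 190, 191, 194, 192, 190, 193, 191, 192, 191, 192, 191, 191, 191, 191, 191, 192, 192, 191, 192, 192, 190, 190, 190, 192, 191, 189, 191, 190, 192, 191, 190, 192, 192, 193, 191, 191, 191, 193, 193, 193, 192, 191, 193, 191, 193, 191, 190, 191, 193, 214, 242, 244, 244, 243, 243, 244, 243, 244, 243, 243, 244, 243, 243, 243, 243, 243, 243, 243, 243, 243, 243, 243, 243, 243, 243, 243, 243, 243, 243, 243, 243, 243, 243, 243, 243, 243, 243, 243, 243, 243, 243, 243, 243, 243, 243, 243, 243, 243, 243, 242, 242, 242, 242, 242, 242, 242, 243, 241, 213, 152, 129, 129, 130, 127, 128, 127, 130, 127, 127, 128, 128, 128, 128, 127, 130, 134]
180 [145, 144, 146, 146, 146, 144, 152, 176, 188, 194, 193, 193, 192, 188, 189, 191, 191, 192, 190, 190] [194, 192, 194, 194, 194, 192, 1
[... 668 characters left out ...]
91, 117, 97, 105, 133, 143, 143, 145, 143, 145, 135]
240 [129, 137, 139, 138, 139, 139, 139, 139, 138, 147, 199, 239, 244, 243, 243, 242, 243, 243, 243, 244] [244, 243, 244, 244, 244, 243, 243, 243, 245, 240, 170, 104, 104, 132, 143, 140, 143, 141, 143, 143, 135, 120]
260 [124, 132, 138, 138, 135, 136, 136, 137, 139, 137, 135, 141, 190, 240, 244, 243, 243, 243, 243, 243] [243, 243, 244, 243, 243, 243, 244, 242, 208, 154, 141, 137, 142, 141, 137, 139, 139, 139, 138, 138, 129, 123]
280 [130, 132, 135, 134, 133, 132, 133, 131, 134, 130, 131, 133, 132, 132, 181, 241, 244, 243, 243, 243] [244, 244, 244, 244, 244, 245, 232, 169, 132, 129, 132, 132, 132, 130, 132, 131, 129, 128, 131, 131, 129, 129]
```

View pics/crop.png

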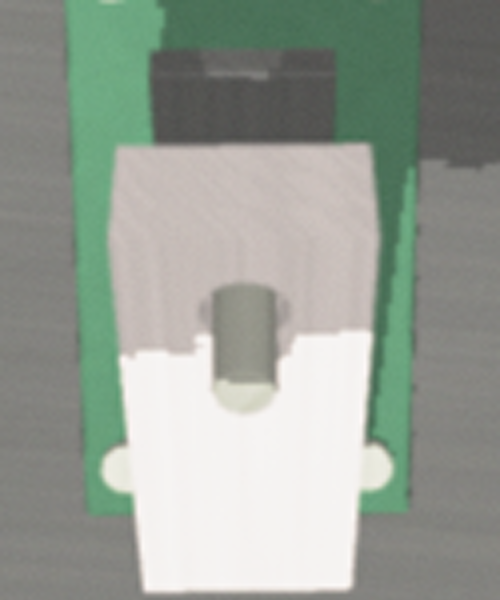

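Zoomed in, the top plate's upper face runs from row 193.8 (columns 242–309.6) to row 282.6 (columns 250.6–303). The stud tip is at about (276.2,231.3).

Run:
```python
from h import *
import pickle
c=pickle.load(open("w_st.pkl","rb"));im=c["color"].astype(int)
s=im[:,:,1]-im[:,:,2]   # green - red
print("top rows",s[104:118,250].tolist(),s[104:118,300].tolist())
for r in(115,250,258):print(r,s[r,226:246].tolist(),s[r,308:328].tolist())
Q=[(231.9,110.6),(320.6,110.6),(317,263.3),(236.7,263.6)]
C=np.array([onz(c,p,12) for p in Q]);print(C);o=C.mean(0);print("centre",o)
print("len",np.linalg.norm(C[0]-C[3]),np.linalg.norm(C[1]-C[2]),"w",np.linalg.norm(C[0]-C[1]),np.linalg.norm(C[2]-C[3]))
v=(C[3]+C[2]-C[0]-C[1]);yaw=np.arctan2(v[1],v[0]);print("yaw",yaw)
ex=np.array([np.cos(yaw),np.sin(yaw),0]);a=np.pi/6
dn=ex*np.cos(a)-np.array([0,0,np.sin(a)]);n=ex*np.sin(a)+np.array([0,0,np.cos(a)])
f=np.array([o[0],o[1],110.])
def pl(uv,h):
    O,d=ray(c,uv);return O+d*(((f+n*h-O)@n)/(d@n))
ey=np.cross([0,0,1],ex)
for nm,uv,h in[("ul",(242,193.8),30),("ur",(309.6,193.8),30),("pl",(250.6,282.6),30),("pr",(303,282.6),30),("lowest",(276,171),0),("tip",(276.2,231.3),55),("bar hi",(275,147.5),0)]:
    p=pl(uv,h);print(nm,p,"down",(p-f)@dn,"across",(p-f)@ey)
```

```text
top rows [0, -1, -1, 0, 1, 0, 11, 43, 56, 58, 58, 58, 59, 59] [-1, -1, 1, 0, 0, 1, 18, 49, 59, 58, 58, 58, 58, 56]
115 [2, -1, -1, 3, 29, 53, 58, 57, 58, 57, 58, 58, 60, 58, 59, 58, 57, 58, 59, 60] [53, 46, 39, 38, 38, 37, 37, 37, 37, 39, 39, 38, 30, 9, 0, 0, 1, 0, -1, -1]
250 [-1, 0, 1, -1, 0, 1, 0, -1, -2, 8, 41, 55, 56, 53, 29, 2, -1, 0, 0, 0] [0, 0, 0, 0, 9, 35, 55, 58, 50, 24, 2, 0, -1, 0, -1, -1, -2, 0, 0, 0]
258 [-1, 0, -1, -2, -2, 0, 0, 0, 0, 6, 30, 50, 55, 56, 56, 56, 54, 50, 41, 39] [51, 56, 57, 58, 56, 57, 56, 54, 41, 13, -2, -2, 0, 0, -1, -1, -1, -2, -1, -2]
[[ 470.22 -255.26   12.  ]
 [ 459.84 -149.16   12.  ]
 [ 657.45 -127.91   12.  ]
 [ 668.39 -236.27   12.  ]]
centre [ 563.98 -192.15   12.  ]
len 199.07833086850513 198.74584327521762 w 106.60231252191912 108.91048351207152
yaw 0.10130880436036212
ul [ 536.29 -224.39  162.42] down -52.886649462674974 across -29.277877840588523
ur [ 530.81 -167.73  162.26] down -52.56749189830613 across 27.652001047722365
pl [ 652.13 -212.84   95.21] down 81.53674548887531 across -29.497197074101738
pr [ 646.61 -154.55   94.98] down 81.9964958786315 across 29.053128083631695
lowest [ 518.34 -197.38  136.52] down -53.03426797749588 across -0.584178510939064
tip [ 562.63 -192.91  174.33] down -33.39251423167447 across -0.6201770500255188
bar hi [ 496.5  -200.36  149.24] down -78.47902133776618 across -1.3440552731335529
```

Call:
apply_moves([
  {"delta_pos": [0.03,0.005,-0.04],"turn": 0},
  {"delta_pos": [0.03,0.005,-0.08],"turn": 0},
  {"delta_pos": [0.03,0.005,-0.11],"turn": 0},
  {"delta_pos": [0.03,0.005,-0.12],"turn": 0},
  {"delta_pos": [0.03,0.005,-0.12],"turn": 0},
  {"delta_pos": [0.03,0.005,-0.12],"turn": 0},
  {"delta_pos": [0.03,0.005,-0.12],"turn": 0},
  {"delta_pos": [0.03,0.005,-0.12],"turn": 0},
  {"delta_pos": [0.03,0.005,-0.12],"turn": 0},
], grip=-1)

```text
t: 3.6
tcp_pos: [580.9, -191.7, 162.0]
tcp_rot: [3.139, 0.001, 1.667]
force: [-0.0, -0.1, 0.1]
width: 24.8
```

Call:
apply_moves([
  {"delta_pos": [0,0,-0.001],"turn": 0},
  {"delta_pos": [0,0,-0.002],"turn": 0},
  {"delta_pos": [0,0,-0.003],"turn": 0},
  {"delta_pos": [0,0,-0.004],"turn": 0},
  {"delta_pos": [0,0,-0.004],"turn": 0},
])

```text
t: 4.1
tcp_pos: [580.3, -191.3, 156.1]
tcp_rot: [-3.141, -0.0, 1.667]
force: [0.4, -0.2, -0.7]
width: 0.4
```

Call:
apply_moves([
  {"delta_pos": [0,0,-0.001],"turn": 0},
  {"delta_pos": [0,0,-0.002],"turn": 0},
  {"delta_pos": [0,0,-0.003],"turn": 0},
  {"delta_pos": [0,0,-0.003],"turn": 0},
])

```text
t: 4.5
tcp_pos: [580.7, -191.5, 154.4]
tcp_rot: [3.14, 0.001, 1.667]
force: [-0.6, 1.0, 3.1]
width: 0.6
```

Call:
apply_moves([
  {"delta_pos": [0,0,-0.001],"turn": 0},
  {"delta_pos": [0,0,-0.002],"turn": 0},
  {"delta_pos": [0,0,-0.003],"turn": 0},
  {"delta_pos": [0,0,-0.003],"turn": 0},
])

```text
t: 4.9
tcp_pos: [581.3, -191.6, 153.6]
tcp_rot: [3.138, 0.002, 1.667]
force: [-1.8, 0.9, 9.8]
width: 0.3
```

Touching the plate puts its top face about 5 mm higher than the face-plane estimate, which matches the 134 vs 130 mm length mismatch. Now I'll grasp the upper plate.

Call:
apply_moves([
  {"delta_pos": [0.0,0.0,0.04],"turn": 0},
  {"delta_pos": [0.011,0.0015,0.045],"turn": 0},
  {"delta_pos": [0.011,0.0015,0.045],"turn": 0},
  {"delta_pos": [0.011,0.0015,0.045],"turn": 0},
  {"delta_pos": [0.011,0.0015,0.045],"turn": 0},
  {"delta_pos": [0.011,0.0015,0.045],"turn": 0},
  {"delta_pos": [0.011,0.0015,0.045],"turn": 0},
  {"delta_pos": [0.011,0.0015,0.045],"turn": 0},
  {"delta_pos": [0.011,0.0015,0.02],"turn": 0},
  {"delta_pos": [0.011,0.0015,0.0],"turn": 0},
  {"delta_pos": [0.011,0.0015,-0.0125],"turn": 0},
  {"delta_pos": [0.011,0.0015,-0.0125],"turn": 0},
], grip=1)

```text
t: 6.1
tcp_pos: [590.1, -189.4, 135.3]
tcp_rot: [-3.137, -0.002, 1.667]
force: [0.7, 0.0, -1.0]
width: 92.3
```

Call:
apply_moves([
  {"delta_pos": [0,0,0],"turn": 0},
  {"delta_pos": [0,0,0],"turn": 0},
  {"delta_pos": [0,0,0],"turn": 0},
  {"delta_pos": [0,0,0],"turn": 0},
  {"delta_pos": [0,0,0],"turn": 0},
  {"delta_pos": [0,0,0],"turn": 0},
  {"delta_pos": [0,0,0],"turn": 0},
], grip=-1, grip_force=30)

```text
t: 6.8
tcp_pos: [591.7, -190.1, 138.5]
tcp_rot: [3.141, 0.001, 1.667]
force: [0.2, 0.2, 1.0]
width: 55.5
```

Run:
```python
from h import *
s=manip.state();print(s["tcp_pos"],s["tcp_rot"],s["force"],s["ft_torque"],s["width"])
c=cams.capture("side");cv2.imwrite("pics/s1.png",cv2.resize(c["color"][170:340,240:400],None,fx=4,fy=3.5))
```

```text
[ 591.7  -190.12  138.54] [3.14 0.   1.67] [0.17 0.17 1.03] [-0.08 -0.03  0.03] 55.48060862375926
```

View pics/s1.png

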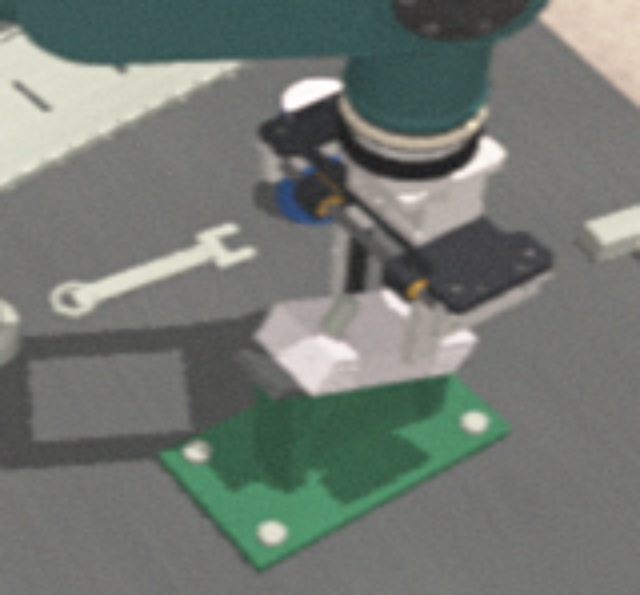

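The side view shows the fingers across the top plate's edges near its middle, and the opening reads 55.5 mm. I'll lift it along the stud axis.

Call:
apply_moves([
  {"delta_pos": [0.001,0,0.004],"turn": 0},
  {"delta_pos": [0.003,0.0003,0.008],"turn": 0},
  {"delta_pos": [0.006,0.0006,0.013],"turn": 0},
  {"delta_pos": [0.009,0.0009,0.018],"turn": 0},
  {"delta_pos": [0.012,0.0012,0.023],"turn": 0},
  {"delta_pos": [0.015,0.0015,0.028],"turn": 0},
  {"delta_pos": [0.018,0.0018,0.033],"turn": 0},
  {"delta_pos": [0.021,0.0021,0.038],"turn": 0},
  {"delta_pos": [0.023,0.0024,0.043],"turn": 0},
  {"delta_pos": [0.025,0.0026,0.046],"turn": 0},
  {"delta_pos": [0.025,0.0026,0.05],"turn": 0},
])

```text
t: 7.95
tcp_pos: [616.6, -187.2, 188.1]
tcp_rot: [-3.141, -0.0, 1.667]
force: [0.1, -1.0, -1.9]
width: 55.2
```

Run:
```python
from h import *
s=manip.state();print(s["tcp_pos"],s["tcp_rot"],s["force"],s["ft_torque"],s["width"])
c=cams.capture("side");a=c["color"][170:340,240:400]
w=cams.capture("wrist")
a=cv2.resize(a,None,fx=2.5,fy=2.5);b=w["color"][100:360,180:380]
b=cv2.resize(b,None,fx=425/260,fy=425/260)
cv2.imwrite("pics/s2.png",np.hstack([a,b]))
```

```text
[ 616.56 -187.2   188.09] [-3.14 -0.    1.67] [ 0.12 -1.02 -1.86] [ 0.05  0.03 -0.  ] 55.16510099878915
```

View pics/s2.png

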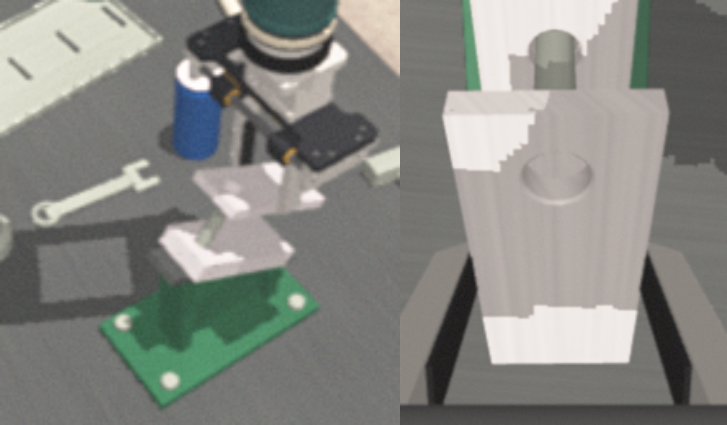

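The plate came off cleanly at about 30 degrees, and the other two are still on the stud. Next I'll work out where it sits in the hand and where to put it down.

```bash
cat > hand.py <<'E'
from h import *
def inhand(yaw=0.097,cmd=None,dz=-3.3,tilt=np.pi/6,save=None):
    s=manip.state();t=np.array(cmd if cmd is not None else s["tcp_pos"],float)
    c=cams.capture("wrist");g=cv2.cvtColor(c["color"],cv2.COLOR_BGR2GRAY).astype(float)
    if save: cv2.imwrite(save,c["color"])
    ex=np.array([np.cos(yaw),np.sin(yaw),0]);z=np.array([0,0,1.]);ey=np.cross(z,ex)
    dn=ex*np.cos(tilt)-z*np.sin(tilt);n=ex*np.sin(tilt)+z*np.cos(tilt);p0=t+z*dz
    cols=slice(255,300)
    p=g[300:345,cols].mean(1);k=np.argmin(np.diff(p));pr=300+k+.5   # plain edge: bright->dark
    def pl(uv):
        O,d=ray(c,uv);q=O+d*(((p0-O)@n)/(d@n))-t;return np.array([q@ex,q@ey,q[2],(q+t-p0)@dn])
    r=int(pr)-4;row=g[r];dl=np.diff(row);l=225+np.argmax(dl[225:260]);rr=300+np.argmin(dl[300:345])
    print("plain row",pr,"cols",l+.5,rr+.5)
    a=pl((l+.5,r));b=pl((rr+.5,r));e=pl(((l+rr)/2+.5,pr));print("L",a,"R",b,"edge(fwd,left,up,down-slope)",e)
    return c,g,pl,e
E
python3 - <<'E'
from hand import *
c,g,pl,e=inhand(cmd=(616.4,-187.3,188.0))
for r in (168.5,169.5):print(r,pl((276,r)))
print(g[160:176,230:260].mean(1).round(),g[310:330,265:290].mean(1).round())
th=np.pi/6
print("foot bottom rel tcp fwd,up:",e[0]-10*np.sin(th),e[2]-10*np.cos(th))
E
```

```text
plain row 321.5 cols 234.5 320.5
L [ 47.58 -27.38 -30.77  54.94] R [ 47.7   29.08 -30.84  55.08] edge(fwd,left,up,down-slope) [ 53.04   0.85 -33.92  61.25]
168.5 [-59.58   0.22  31.1  -68.8 ]
169.5 [-59.14   0.22  30.84 -68.29]
[210. 210. 210. 210. 210. 210. 209. 208. 209. 215. 227. 234. 235. 235.
 235. 234.] [235. 234. 234. 235. 234. 234. 234. 234. 234. 235. 236. 230. 167. 118.
 115. 116. 117. 117. 117. 117.]
foot bottom rel tcp fwd,up: 48.04383379089232 -42.58512575586584
```

Call:
apply_moves([
  {"delta_pos": [0,0.01,0.03],"turn": 0},
  {"delta_pos": [-0.015,0.05,0.03],"turn": 0.092},
  {"delta_pos": [-0.028,0.09,0.03],"turn": 0.092},
  {"delta_pos": [-0.042,0.13,0.03],"turn": 0.092},
  {"delta_pos": [-0.055,0.17,0.03],"turn": 0.092},
  {"delta_pos": [-0.068,0.21,0.03],"turn": 0.092},
  {"delta_pos": [-0.08,0.25,0.03],"turn": 0.092},
  {"delta_pos": [-0.093,0.29,0.03],"turn": 0.092},
  {"delta_pos": [-0.106,0.33,0.02],"turn": 0.092},
  {"delta_pos": [-0.117,0.37,0.0],"turn": 0.092},
  {"delta_pos": [-0.1277,0.4028,-0.03],"turn": 0.092},
  {"delta_pos": [-0.1277,0.4028,-0.06],"turn": 0.092},
])

```text
t: 9.3
tcp_pos: [487.2, 219.5, 127.6]
tcp_rot: [3.14, -0.002, 1.764]
force: [0.8, -0.6, -2.8]
width: 55.4
```

Call:
apply_moves([
  {"delta_pos": [0,0,-0.03],"turn": 0},
  {"delta_pos": [0,0,-0.05],"turn": 0},
  {"delta_pos": [0,0,-0.06],"turn": 0},
  {"delta_pos": [0,0,-0.065],"turn": 0},
  {"delta_pos": [0,0,-0.07],"turn": 0},
  {"delta_pos": [0,0,-0.07],"turn": 0},
  {"delta_pos": [0,0,-0.07],"turn": 0},
])

```text
t: 10.0
tcp_pos: [489.5, 215.7, 59.1]
tcp_rot: [3.14, -0.0, 1.759]
force: [0.1, -0.6, -2.5]
width: 55.5
```

Run:
```python
from hand import *
s=manip.state();print(s["tcp_pos"],s["tcp_rot"],s["force"],s["width"])
c,g,pl,e=inhand(yaw=0.189,cmd=(488.7,215.5,58))
T=c["world_from_camera"]
for p in [(541.7,225.65,4),(615,239.56,4)]:print("rib",proj(c,p))
cv2.imwrite("pics/p1.png",c["color"][60:400,150:410])
```

```text
[489.5  215.65  59.11] [ 3.14 -0.    1.76] [ 0.15 -0.6  -2.52] 55.4637244238727
plain row 321.5 cols 234.5 338.5
L [ 48.9  -27.31 -31.53  56.46] R [ 49.12  41.36 -31.66  56.72] edge(fwd,left,up,down-slope) [ 54.46   7.13 -34.74  62.88]
rib [275.96 305.72]
rib [276.05 390.21]
```

View pics/p1.png

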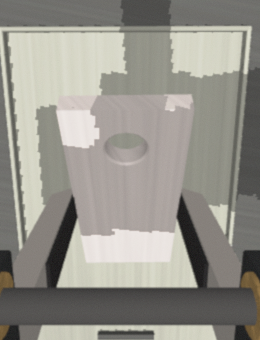

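The view matches the hand pose: plain edge at row 321, and rib 2 at about (276,393) against the predicted 390. I'll touch the foot down and push forward to the rib.

Call:
apply_moves([
  {"delta_pos": [0,0,-0.006],"turn": 0},
  {"delta_pos": [0,0,-0.01],"turn": 0},
  {"delta_pos": [0,0,-0.0115],"turn": 0},
  {"delta_pos": [0,0,-0.0125],"turn": 0},
  {"delta_pos": [0,0,-0.0125],"turn": 0},
])

```text
t: 10.55
tcp_pos: [488.6, 215.5, 45.8]
tcp_rot: [-3.141, -0.0, 1.759]
force: [-1.9, -0.8, 1.3]
width: 55.3
```

Call:
apply_moves([
  {"delta_pos": [0.002,0.0004,0],"turn": 0},
  {"delta_pos": [0.004,0.0008,0],"turn": 0},
  {"delta_pos": [0.005,0.001,0],"turn": 0},
  {"delta_pos": [0.006,0.0012,0],"turn": 0},
  {"delta_pos": [0.007,0.0013,0],"turn": 0},
  {"delta_pos": [0.008,0.0015,0],"turn": 0},
  {"delta_pos": [0.008,0.0015,0],"turn": 0},
  {"delta_pos": [0.008,0.0015,0],"turn": 0},
])

```text
t: 11.35
tcp_pos: [491.6, 216.4, 45.4]
tcp_rot: [-3.129, -0.0, 1.759]
force: [-14.8, -2.9, 11.0]
width: 55.5
```

Call:
apply_moves([
  {"delta_pos": [-0.0029,-0.0005,0.0005],"turn": 0},
  {"delta_pos": [-0.0029,-0.0005,0.0005],"turn": 0},
  {"delta_pos": [-0.0053,-0.001,-0.003],"turn": 0},
  {"delta_pos": [-0.0075,-0.0014,-0.0066],"turn": 0},
  {"delta_pos": [-0.0095,-0.0018,-0.0104],"turn": 0},
  {"delta_pos": [-0.0112,-0.0021,-0.0141],"turn": 0},
  {"delta_pos": [-0.0127,-0.0024,-0.018],"turn": 0},
  {"delta_pos": [-0.0139,-0.0026,-0.0221],"turn": 0},
  {"delta_pos": [-0.0148,-0.0028,-0.026],"turn": 0},
  {"delta_pos": [-0.0155,-0.0029,-0.0295],"turn": 0},
  {"delta_pos": [-0.0155,-0.0029,-0.0295],"turn": 0},
], grip_force=8, grip=-1)

```text
t: 12.45
tcp_pos: [482.2, 214.1, 17.2]
tcp_rot: [3.139, 0.0, 1.759]
force: [-0.4, -0.4, 3.1]
width: 56.4
```

Run:
```python
from hand import *
s=manip.state();print(s["tcp_pos"],s["tcp_rot"],s["force"],s["width"])
c=cams.capture("wrist");d=cams.capture("side")
import pickle;pickle.dump(c,open("w_p1.pkl","wb"))
a=cv2.resize(c["color"][60:360,150:410],None,fx=1.5,fy=1.5);b=cv2.resize(d["color"][140:260,160:320],(600,450))
cv2.imwrite("pics/p1b.png",cv2.resize(np.hstack([a,b]),None,fx=.8,fy=.8))
print(proj(c,(541.7,225.65,4)))
```

```text
[482.17 214.14  17.21] [3.14 0.   1.76] [-0.41 -0.45  3.13] 56.380711106265444
[276.06 352.35]
```

View pics/p1b.png

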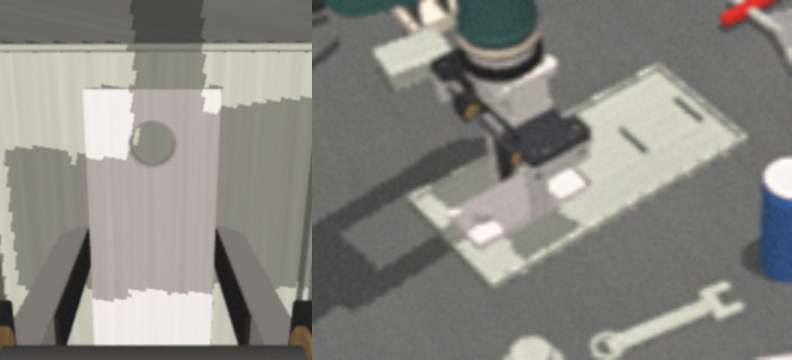

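The plate looks flat in the tray, with its plain end out of sight behind the gripper bar. I'll press it forward to make sure it is home.

Call:
apply_moves([
  {"delta_pos": [0.001,0.0002,0],"turn": 0},
  {"delta_pos": [0.002,0.0004,0],"turn": 0},
  {"delta_pos": [0.003,0.0006,0],"turn": 0},
  {"delta_pos": [0.004,0.0008,0],"turn": 0},
  {"delta_pos": [0.005,0.001,0],"turn": 0},
  {"delta_pos": [0.005,0.001,0],"turn": 0},
], grip_force=15)

```text
t: 13.15
tcp_pos: [484.4, 214.8, 17.2]
tcp_rot: [-3.137, 0.0, 1.759]
force: [-7.2, -2.6, 11.5]
width: 55.2
```

Call:
apply_moves([
  {"delta_pos": [-0.0015,-0.0003,0.0],"turn": 0},
  {"delta_pos": [-0.0015,-0.0003,0.0],"turn": 0},
  {"delta_pos": [-0.0015,-0.0003,0.0],"turn": 0},
  {"delta_pos": [-0.0015,-0.0003,0.0],"turn": 0},
  {"delta_pos": [-0.0015,-0.0003,0.0],"turn": 0},
  {"delta_pos": [-0.0015,-0.0003,0.02],"turn": 0},
  {"delta_pos": [-0.0015,-0.0003,0.06],"turn": 0},
  {"delta_pos": [0.03,0.01,0.1],"turn": 0},
  {"delta_pos": [0.05,0.01,0.14],"turn": 0},
  {"delta_pos": [0.05,0.01,0.18],"turn": 0},
  {"delta_pos": [0.05,0.01,0.18],"turn": 0},
], grip=1)

```text
t: 14.25
tcp_pos: [540.0, 226.1, 203.6]
tcp_rot: [3.128, -0.002, 1.759]
force: [0.4, 0.2, 0.9]
width: 94.2
```

Run:
```python
from h import *
import pickle
s=manip.state();print(s["tcp_pos"],s["force"],s["width"])
c=cams.capture("wrist");pickle.dump(c,open("w_r1.pkl","wb"));g=cv2.cvtColor(c["color"],cv2.COLOR_BGR2GRAY)
for p in [(541.7,225.65,4),(615,239.56,4)]:
    u=proj(c,p);r=int(u[1]);print(u,r-16,g[r-16:r+18,268:284].mean(1).round(0).tolist())
cv2.imwrite("pics/r1.png",cv2.resize(c["color"][40:320,180:380],None,fx=2,fy=2))
```

```text
[539.98 226.1  203.61] [0.44 0.16 0.93] 94.2060819600766
[275.07 190.6 ] 174 [182.0, 182.0, 182.0, 182.0, 181.0, 181.0, 181.0, 182.0, 181.0, 181.0, 181.0, 181.0, 181.0, 181.0, 181.0, 181.0, 181.0, 182.0, 172.0, 125.0, 89.0, 95.0, 128.0, 166.0, 195.0, 208.0, 210.0, 209.0, 209.0, 209.0, 209.0, 209.0, 208.0, 208.0]
[275.18 254.47] 238 [206.0, 206.0, 206.0, 205.0, 206.0, 206.0, 205.0, 205.0, 205.0, 205.0, 205.0, 205.0, 205.0, 205.0, 206.0, 203.0, 176.0, 114.0, 90.0, 107.0, 112.0, 115.0, 148.0, 194.0, 206.0, 205.0, 204.0, 205.0, 204.0, 204.0, 204.0, 204.0, 204.0, 204.0]
```

View pics/r1.png

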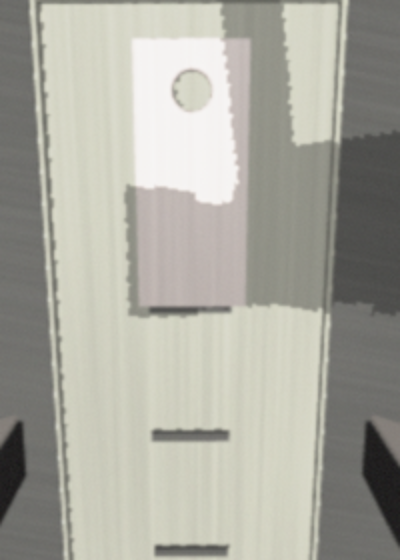

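Plate 1 is home: its end is at row 192.7 against an expected 193.0, with the rib strip visible just past it. It sits about 1.4 mm off centre. Next, plate 2, viewed from the first stack view's pose shifted by one plate thickness.

Call:
apply_moves([
  {"delta_pos": [0.0094,-0.04,0.0758],"turn": -0.05},
  {"delta_pos": [0.0094,-0.422,0.0758],"turn": -0.092},
  {"delta_pos": [0.0094,-0.422,0.0758],"turn": -0.092},
  {"delta_pos": [0.0094,-0.422,0.0758],"turn": -0.092},
  {"delta_pos": [0.0094,-0.422,0.0758],"turn": -0.092},
  {"delta_pos": [0.0094,-0.422,0.0758],"turn": -0.092},
  {"delta_pos": [0.0094,-0.422,0.0758],"turn": -0.092},
  {"delta_pos": [0.0094,-0.422,0.0758],"turn": -0.092},
  {"delta_pos": [0.0094,-0.422,0.0758],"turn": -0.092},
  {"delta_pos": [0.0094,-0.422,0.0758],"turn": -0.092},
  {"delta_pos": [0.0094,-0.422,0.0758],"turn": -0.092},
  {"delta_pos": [0.0094,-0.422,0.0758],"turn": -0.092},
])

```text
t: 15.5
tcp_pos: [545.3, -195.7, 270.4]
tcp_rot: [-3.14, -0.002, 1.668]
force: [0.9, -0.2, 0.3]
width: 93.8
```

Call:
apply_moves([
  {"delta_pos": [0,0,0],"turn": 0},
  {"delta_pos": [0,0,0],"turn": 0},
  {"delta_pos": [0,0,0],"turn": 0},
])

```text
t: 15.8
tcp_pos: [545.8, -195.7, 272.0]
tcp_rot: [3.141, 0.0, 1.669]
force: [-0.8, -0.1, -0.0]
width: 94.2
```

```bash
cat > stk.py <<'E'
from h import *
def stk():
    s=manip.state();print(s["tcp_pos"],s["tcp_rot"])
    c=cams.capture("wrist");g=cv2.cvtColor(c["color"],cv2.COLOR_BGR2GRAY).astype(float)
    p=g[265:300,262:292].mean(1);k=np.argmin(np.diff(p));print("plain edge half",265+k+.5,p[k-2:k+4].round())
    for r in(225,262,276):
        d=np.diff(g[r]);print(r,"L",238+np.argmax(d[238:256])+.5,"R",296+np.argmin(d[296:314])+.5)
    print(g[165:175,250:300].mean(1).round())
    return c
E
python3 - <<'E'
from stk import *
import pickle
c=stk();cv2.imwrite("pics/st2.png",c["color"])
g=cv2.cvtColor(pickle.load(open("w_st.pkl","rb"))["color"],cv2.COLOR_BGR2GRAY).astype(float)
for r in(225,262,276):
        d=np.diff(g[r]);print("ref",r,"L",238+np.argmax(d[238:256])+.5,"R",296+np.argmin(d[296:314])+.5)
E
```

```text
[ 545.8  -195.74  272.  ] [3.14 0.   1.67]
plain edge half 280.5 [243. 244. 229. 163. 130. 130.]
225 L 245.5 R 308.5
262 L 249.5 R 305.5
276 L 250.5 R 303.5
[89. 88. 88. 89. 88. 89. 88. 88. 88. 88.]
ref 225 L 244.5 R 307.5
ref 262 L 248.5 R 304.5
ref 276 L 249.5 R 302.5
```

Call:
apply_moves([
  {"delta_pos": [0.03,0.005,-0.03],"turn": 0},
  {"delta_pos": [0.041,0.0068,-0.07],"turn": 0},
  {"delta_pos": [0.041,0.0068,-0.1],"turn": 0},
  {"delta_pos": [0.041,0.0068,-0.125],"turn": 0},
  {"delta_pos": [0.041,0.0068,-0.138],"turn": 0},
  {"delta_pos": [0.041,0.0068,-0.1425],"turn": 0},
  {"delta_pos": [0.041,0.0068,-0.1425],"turn": 0},
  {"delta_pos": [0.041,0.0068,-0.1425],"turn": 0},
  {"delta_pos": [0.041,0.0068,-0.1425],"turn": 0},
])

```text
t: 16.75
tcp_pos: [587.5, -190.5, 131.4]
tcp_rot: [3.138, 0.002, 1.667]
force: [0.3, 0.4, -0.5]
width: 94.0
```

Call:
apply_moves([
  {"delta_pos": [0,0,0],"turn": 0},
  {"delta_pos": [0,0,0],"turn": 0},
  {"delta_pos": [0,0,0],"turn": 0},
  {"delta_pos": [0,0,0],"turn": 0},
  {"delta_pos": [0,0,0],"turn": 0},
  {"delta_pos": [0,0,0],"turn": 0},
  {"delta_pos": [0,0,0],"turn": 0},
], grip=-1, grip_force=30)

```text
t: 17.45
tcp_pos: [586.7, -190.3, 129.3]
tcp_rot: [3.142, 0.0, 1.667]
force: [-0.1, -0.7, -0.5]
width: 55.2
```

Call:
apply_moves([
  {"delta_pos": [0.002,0.0002,0.0035],"turn": 0},
  {"delta_pos": [0.005,0.0005,0.0087],"turn": 0},
  {"delta_pos": [0.008,0.0008,0.0139],"turn": 0},
  {"delta_pos": [0.011,0.0011,0.019],"turn": 0},
  {"delta_pos": [0.014,0.0014,0.0242],"turn": 0},
  {"delta_pos": [0.017,0.0017,0.0294],"turn": 0},
  {"delta_pos": [0.02,0.002,0.0346],"turn": 0},
  {"delta_pos": [0.023,0.0023,0.0398],"turn": 0},
  {"delta_pos": [0.026,0.0026,0.045],"turn": 0},
  {"delta_pos": [0.029,0.0029,0.0502],"turn": 0},
  {"delta_pos": [0.031,0.0031,0.06],"turn": 0},
  {"delta_pos": [0.031,0.0031,0.06],"turn": 0},
])

```text
t: 18.65
tcp_pos: [618.9, -187.1, 191.6]
tcp_rot: [3.138, 0.001, 1.667]
force: [-0.7, 0.0, -2.1]
width: 55.8
```

Run:
```python
from hand import *
s=manip.state();print(s["tcp_pos"],s["force"],s["ft_torque"],s["width"])
c,g,pl,e=inhand(cmd=(617.4,-187,189.3),save="pics/h2.png")
print(g[160:185,232:250].mean(1).round(),g[160:185,305:330].mean(1).round(),g[312:330,262:292].mean(1).round())
```

```text
[ 618.85 -187.12  191.57] [-0.7   0.01 -2.1 ] [0.   0.02 0.03] 55.77482767364047
plain row 322.5 cols 234.5 319.5
L [ 52.49 -28.19 -33.6   60.61] R [ 52.52  28.89 -33.62  60.64] edge(fwd,left,up,down-slope) [ 58.08   0.35 -36.84  67.07]
[209. 209. 209. 209. 209. 208. 204. 204. 207. 215. 230. 234. 234. 234.
 234. 234. 234. 234. 234. 234. 234. 234. 234. 234. 234.] [174. 174. 174. 174. 174. 174. 174. 174. 174. 173. 173. 172. 172. 172.
 172. 172. 172. 172. 173. 172. 172. 172. 172. 172. 172.] [234. 234. 234. 234. 234. 234. 234. 234. 235. 233. 209. 144. 116. 116.
 116. 118. 118. 118.]
```

Call:
apply_moves([
  {"delta_pos": [0,0.01,0.03],"turn": 0},
  {"delta_pos": [-0.01,0.05,0.03],"turn": 0.092},
  {"delta_pos": [-0.018,0.09,0.03],"turn": 0.092},
  {"delta_pos": [-0.025,0.13,0.03],"turn": 0.092},
  {"delta_pos": [-0.03,0.17,0.03],"turn": 0.092},
  {"delta_pos": [-0.035,0.21,0.03],"turn": 0.092},
  {"delta_pos": [-0.04,0.25,0.03],"turn": 0.092},
  {"delta_pos": [-0.044,0.29,0.03],"turn": 0.092},
  {"delta_pos": [-0.048,0.33,0.03],"turn": 0.092},
  {"delta_pos": [-0.052,0.37,0.02],"turn": 0.092},
  {"delta_pos": [-0.0567,0.4162,0.0],"turn": 0.092},
  {"delta_pos": [-0.0567,0.4162,-0.05],"turn": 0.092},
])

```text
t: 19.9
tcp_pos: [563.0, 236.1, 144.5]
tcp_rot: [3.129, -0.005, 1.766]
force: [0.8, 0.1, -3.9]
width: 55.5
```

Call:
apply_moves([
  {"delta_pos": [0,0,-0.03],"turn": 0},
  {"delta_pos": [0,0,-0.05],"turn": 0},
  {"delta_pos": [0,0,-0.065],"turn": 0},
  {"delta_pos": [0,0,-0.075],"turn": 0},
  {"delta_pos": [0,0,-0.081],"turn": 0},
  {"delta_pos": [0,0,-0.081],"turn": 0},
  {"delta_pos": [0,0,-0.081],"turn": 0},
])

```text
t: 20.6
tcp_pos: [561.8, 229.3, 59.8]
tcp_rot: [3.139, -0.0, 1.759]
force: [0.2, -0.0, -2.6]
width: 55.7
```

Run:
```python
from hand import *
s=manip.state();print(s["tcp_pos"],s["force"],s["width"])
c,g,pl,e=inhand(yaw=0.189,save="pics/h2b.png")
print(g[312:330,262:292].mean(1).round())
u=proj(c,(688.38,253.73,4));print("rib3",u,g[int(u[1])-10:int(u[1])+12,268:284].mean(1).round())
```

```text
[561.77 229.32  59.78] [ 0.2  -0.03 -2.59] 55.687047251041015
plain row 322.5 cols 234.5 338.5
L [ 47.72 -27.09 -30.85  55.1 ] R [ 47.95  41.05 -30.98  55.36] edge(fwd,left,up,down-slope) [ 53.26   7.08 -34.05  61.5 ]
[223. 223. 223. 223. 223. 223. 223. 223. 223. 222. 215. 200. 194. 194.
 194. 194. 194. 194.]
rib3 [276.41 390.74] [ 78.  78.  76.  72.  98. 158. 190. 194. 195. 194. 175. 120.  70.  55.
  62.  82. 101. 105. 104. 107. 140. 184.]
```

Call:
apply_moves([
  {"delta_pos": [0,0,-0.006],"turn": 0},
  {"delta_pos": [0,0,-0.01],"turn": 0},
  {"delta_pos": [0,0,-0.0118],"turn": 0},
  {"delta_pos": [0,0,-0.0125],"turn": 0},
  {"delta_pos": [0,0,-0.0125],"turn": 0},
])

```text
t: 21.15
tcp_pos: [560.9, 229.2, 46.2]
tcp_rot: [-3.142, -0.0, 1.759]
force: [0.1, 0.4, -1.2]
width: 55.0
```

Call:
apply_moves([
  {"delta_pos": [0.002,0.0004,0],"turn": 0},
  {"delta_pos": [0.004,0.0008,0],"turn": 0},
  {"delta_pos": [0.005,0.001,0],"turn": 0},
  {"delta_pos": [0.006,0.0012,0],"turn": 0},
  {"delta_pos": [0.007,0.0013,0],"turn": 0},
  {"delta_pos": [0.008,0.0015,0],"turn": 0},
  {"delta_pos": [0.008,0.0015,0],"turn": 0},
  {"delta_pos": [0.008,0.0015,0],"turn": 0},
])

```text
t: 21.95
tcp_pos: [566.0, 230.3, 46.1]
tcp_rot: [-3.135, 0.0, 1.759]
force: [-9.1, -1.1, 4.7]
width: 55.2
```

Call:
apply_moves([
  {"delta_pos": [0.0,0.0,0.0004],"turn": 0},
  {"delta_pos": [0.0,0.0,0.0004],"turn": 0},
  {"delta_pos": [-0.0022,-0.0004,-0.003],"turn": 0},
  {"delta_pos": [-0.0044,-0.0008,-0.0067],"turn": 0},
  {"delta_pos": [-0.0065,-0.0012,-0.0107],"turn": 0},
  {"delta_pos": [-0.0081,-0.0015,-0.0142],"turn": 0},
  {"delta_pos": [-0.0094,-0.0017,-0.0179],"turn": 0},
  {"delta_pos": [-0.0107,-0.002,-0.0217],"turn": 0},
  {"delta_pos": [-0.0107,-0.002,-0.0217],"turn": 0},
  {"delta_pos": [-0.0107,-0.002,-0.0217],"turn": 0},
], grip_force=8, grip=-1)

```text
t: 22.95
tcp_pos: [559.3, 228.9, 25.2]
tcp_rot: [3.139, -0.0, 1.759]
force: [1.1, 0.4, -0.1]
width: 56.3
```

Call:
apply_moves([
  {"delta_pos": [0.001,0.0002,0],"turn": 0},
  {"delta_pos": [0.002,0.0004,0],"turn": 0},
  {"delta_pos": [0.003,0.0006,0],"turn": 0},
  {"delta_pos": [0.003,0.0006,0],"turn": 0},
], grip_force=12)

```text
t: 23.35
tcp_pos: [559.8, 229.0, 25.0]
tcp_rot: [-3.138, 0.0, 1.759]
force: [-5.9, -1.4, 7.0]
width: 55.6
```

Call:
apply_moves([
  {"delta_pos": [0,0,0.0],"turn": 0},
  {"delta_pos": [0,0,0.0],"turn": 0},
  {"delta_pos": [0,0,0.0],"turn": 0},
  {"delta_pos": [0,0,0.0],"turn": 0},
  {"delta_pos": [0,0,0.0],"turn": 0},
  {"delta_pos": [0,0,0.02],"turn": 0},
  {"delta_pos": [0,0,0.06],"turn": 0},
  {"delta_pos": [0.02,0.004,0.1],"turn": 0},
  {"delta_pos": [0.039,0.008,0.14],"turn": 0},
  {"delta_pos": [0.039,0.008,0.176],"turn": 0},
  {"delta_pos": [0.039,0.008,0.176],"turn": 0},
  {"delta_pos": [0.039,0.008,0.176],"turn": 0},
], grip=1)

```text
t: 24.55
tcp_pos: [600.7, 237.4, 201.1]
tcp_rot: [3.139, -0.0, 1.759]
force: [-0.4, 0.3, -0.6]
width: 94.0
```

Run:
```python
from h import *
s=manip.state();print(s["tcp_pos"],s["force"],s["width"])
c=cams.capture("wrist");g=cv2.cvtColor(c["color"],cv2.COLOR_BGR2GRAY).astype(float);cv2.imwrite("pics/r2.png",c["color"])
for p in [(541.7,225.65,4),(615,239.56,4),(688.4,253.7,4)]:
    u=proj(c,p);r=int(u[1]);q=proj(c,np.array(p)+[-.188*0,0,10]);print("floor",u,"z14",q,r-10,g[r-10:r+18,268:284].mean(1).round(0).tolist())
u=proj(c,(615,239.56,4));r=int(u[1])-8;print(r,g[r,235:255].astype(int).tolist(),g[r,298:322].astype(int).tolist())
```

```text
[600.68 237.45 201.14] [-0.44  0.25 -0.63] 94.01942272804617
floor [275.4  134.33] z14 [275.37 134.92] 124 [243.0, 243.0, 243.0, 243.0, 243.0, 243.0, 243.0, 243.0, 243.0, 243.0, 243.0, 243.0, 243.0, 243.0, 243.0, 243.0, 238.0, 221.0, 211.0, 211.0, 212.0, 213.0, 203.0, 189.0, 184.0, 184.0, 184.0, 184.0]
floor [275.48 204.72] z14 [275.45 207.1 ] 194 [182.0, 183.0, 182.0, 182.0, 188.0, 199.0, 201.0, 203.0, 204.0, 209.0, 227.0, 240.0, 242.0, 242.0, 224.0, 150.0, 140.0, 198.0, 213.0, 212.0, 212.0, 211.0, 212.0, 211.0, 211.0, 211.0, 211.0, 211.0]
floor [275.73 267.98] z14 [275.71 271.79] 257 [211.0, 211.0, 210.0, 211.0, 211.0, 211.0, 211.0, 211.0, 211.0, 212.0, 206.0, 165.0, 100.0, 92.0, 112.0, 114.0, 125.0, 166.0, 204.0, 212.0, 212.0, 211.0, 212.0, 209.0, 186.0, 138.0, 113.0, 115.0]
196 [205, 205, 211, 211, 212, 213, 212, 204, 173, 155, 142, 142, 141, 144, 158, 178, 182, 179, 181, 180] [185, 183, 183, 182, 178, 159, 149, 149, 160, 161, 162, 164, 165, 160, 149, 144, 146, 148, 149, 145, 150, 159, 164, 166]
```

Call:
apply_moves([
  {"delta_pos": [-0.0596,-0.04,0.063],"turn": -0.05},
  {"delta_pos": [-0.0596,-0.4347,0.063],"turn": -0.092},
  {"delta_pos": [-0.0596,-0.4347,0.063],"turn": -0.092},
  {"delta_pos": [-0.0596,-0.4347,0.063],"turn": -0.092},
  {"delta_pos": [-0.0596,-0.4347,0.063],"turn": -0.092},
  {"delta_pos": [-0.0596,-0.4347,0.063],"turn": -0.092},
  {"delta_pos": [-0.0596,-0.4347,0.063],"turn": -0.092},
  {"delta_pos": [-0.0596,-0.4347,0.063],"turn": -0.092},
  {"delta_pos": [-0.0596,-0.4347,0.063],"turn": -0.092},
  {"delta_pos": [-0.0596,-0.4347,0.063],"turn": -0.092},
  {"delta_pos": [-0.0596,-0.4347,0.063],"turn": -0.092},
  {"delta_pos": [-0.0596,-0.4347,0.063],"turn": -0.092},
])

```text
t: 25.8
tcp_pos: [540.3, -196.1, 261.6]
tcp_rot: [-3.139, -0.003, 1.667]
force: [-0.6, 1.0, -0.3]
width: 94.1
```

Call:
apply_moves([
  {"delta_pos": [0,0,0],"turn": 0},
  {"delta_pos": [0,0,0],"turn": 0},
  {"delta_pos": [0,0,0],"turn": 0},
])

```text
t: 26.1
tcp_pos: [540.9, -195.9, 263.5]
tcp_rot: [3.141, -0.0, 1.669]
force: [-0.2, -0.1, -0.8]
width: 94.1
```

Run:
```python
from stk import *
c=stk();cv2.imwrite("pics/st3.png",c["color"])
```

```text
[ 540.91 -195.93  263.46] [ 3.14 -0.    1.67]
plain edge half 280.5 [244. 244. 216. 146. 132. 132.]
225 L 245.5 R 307.5
262 L 239.5 R 313.5
276 L 250.5 R 303.5
[90. 94. 91. 88. 87. 87. 87. 87. 87. 87.]
```

Call:
apply_moves([
  {"delta_pos": [0.03,0.005,-0.03],"turn": 0},
  {"delta_pos": [0.041,0.0068,-0.07],"turn": 0},
  {"delta_pos": [0.041,0.0068,-0.1],"turn": 0},
  {"delta_pos": [0.041,0.0068,-0.125],"turn": 0},
  {"delta_pos": [0.041,0.0068,-0.138],"turn": 0},
  {"delta_pos": [0.041,0.0068,-0.1425],"turn": 0},
  {"delta_pos": [0.041,0.0068,-0.1425],"turn": 0},
  {"delta_pos": [0.041,0.0068,-0.1425],"turn": 0},
  {"delta_pos": [0.041,0.0068,-0.1425],"turn": 0},
])

```text
t: 27.05
tcp_pos: [582.6, -191.0, 122.9]
tcp_rot: [3.138, 0.002, 1.667]
force: [-1.4, -0.4, 0.3]
width: 93.9
```

Call:
apply_moves([
  {"delta_pos": [0,0,0],"turn": 0},
  {"delta_pos": [0,0,0],"turn": 0},
  {"delta_pos": [0,0,0],"turn": 0},
  {"delta_pos": [0,0,0],"turn": 0},
  {"delta_pos": [0,0,0],"turn": 0},
  {"delta_pos": [0,0,0],"turn": 0},
  {"delta_pos": [0,0,0],"turn": 0},
], grip=-1, grip_force=30)

```text
t: 27.75
tcp_pos: [581.6, -190.7, 120.8]
tcp_rot: [-3.142, 0.0, 1.667]
force: [-0.1, -0.8, -0.8]
width: 55.6
```

Call:
apply_moves([
  {"delta_pos": [0.002,0.0002,0.0035],"turn": 0},
  {"delta_pos": [0.005,0.0005,0.0087],"turn": 0},
  {"delta_pos": [0.008,0.0008,0.0139],"turn": 0},
  {"delta_pos": [0.011,0.0011,0.019],"turn": 0},
  {"delta_pos": [0.014,0.0014,0.0242],"turn": 0},
  {"delta_pos": [0.017,0.0017,0.0294],"turn": 0},
  {"delta_pos": [0.02,0.002,0.0346],"turn": 0},
  {"delta_pos": [0.023,0.0023,0.0398],"turn": 0},
  {"delta_pos": [0.026,0.0026,0.045],"turn": 0},
  {"delta_pos": [0.029,0.0029,0.0502],"turn": 0},
  {"delta_pos": [0.033,0.0033,0.0572],"turn": 0},
  {"delta_pos": [0.037,0.0037,0.0687],"turn": 0},
])

```text
t: 28.95
tcp_pos: [618.8, -186.5, 189.5]
tcp_rot: [-3.141, -0.001, 1.667]
force: [0.5, 1.4, -2.2]
width: 55.5
```

Call:
apply_moves([
  {"delta_pos": [0,0,0],"turn": 0},
  {"delta_pos": [0,0,0],"turn": 0},
])

```text
t: 29.15
tcp_pos: [619.1, -186.9, 190.3]
tcp_rot: [3.14, 0.0, 1.667]
force: [-1.0, -0.2, -2.3]
width: 55.3
```

Run:
```python
from hand import *
s=manip.state();print(s["tcp_pos"],s["force"],s["ft_torque"],s["width"])
c,g,pl,e=inhand(cmd=(618.4,-186.9,189.3),save="pics/h3.png")
print(g[160:185,232:250].mean(1).round(),g[312:330,262:292].mean(1).round())
```

```text
[ 619.1  -186.92  190.31] [-1.02 -0.19 -2.28] [ 0.04 -0.01 -0.02] 55.282673122695854
plain row 322.5 cols 233.5 320.5
L [ 49.7  -28.2  -31.99  57.38] R [ 49.8   29.38 -32.05  57.5 ] edge(fwd,left,up,down-slope) [ 55.22   0.58 -35.18  63.77]
[226. 226. 226. 226. 226. 226. 226. 225. 225. 230. 242. 243. 243. 243.
 243. 243. 243. 243. 243. 243. 243. 243. 243. 243. 243.] [243. 243. 243. 243. 243. 243. 243. 243. 243. 243. 217. 150. 129. 130.
 130. 130. 131. 132.]
```

Call:
apply_moves([
  {"delta_pos": [-0.01,0.01,0.04],"turn": 0},
  {"delta_pos": [-0.02,0.05,0.05],"turn": 0.092},
  {"delta_pos": [-0.03,0.09,0.05],"turn": 0.092},
  {"delta_pos": [-0.035,0.13,0.05],"turn": 0.092},
  {"delta_pos": [-0.035,0.17,0.05],"turn": 0.092},
  {"delta_pos": [-0.03,0.21,0.05],"turn": 0.092},
  {"delta_pos": [-0.02,0.25,0.05],"turn": 0.092},
  {"delta_pos": [-0.01,0.29,0.05],"turn": 0.092},
  {"delta_pos": [0.0,0.33,0.05],"turn": 0.092},
  {"delta_pos": [0.008,0.37,0.03],"turn": 0.092},
  {"delta_pos": [0.0156,0.4302,0.01],"turn": 0.092},
  {"delta_pos": [0.0156,0.4302,-0.03],"turn": 0.092},
])

```text
t: 30.4
tcp_pos: [636.1, 249.0, 162.9]
tcp_rot: [3.132, -0.003, 1.764]
force: [1.0, -0.0, -1.6]
width: 55.4
```

Call:
apply_moves([
  {"delta_pos": [0,0,-0.03],"turn": 0},
  {"delta_pos": [0,0,-0.06],"turn": 0},
  {"delta_pos": [0,0,-0.08],"turn": 0},
  {"delta_pos": [0,0,-0.095],"turn": 0},
  {"delta_pos": [0,0,-0.101],"turn": 0},
  {"delta_pos": [0,0,-0.101],"turn": 0},
  {"delta_pos": [0,0,-0.101],"turn": 0},
])

```text
t: 31.1
tcp_pos: [635.1, 243.4, 60.0]
tcp_rot: [3.139, -0.0, 1.759]
force: [0.6, 0.3, -1.0]
width: 55.3
```

Call:
apply_moves([
  {"delta_pos": [0,0,-0.006],"turn": 0},
  {"delta_pos": [0,0,-0.01],"turn": 0},
  {"delta_pos": [0,0,-0.0118],"turn": 0},
  {"delta_pos": [0,0,-0.0125],"turn": 0},
  {"delta_pos": [0,0,-0.0125],"turn": 0},
])

```text
t: 31.6
tcp_pos: [634.2, 243.3, 46.3]
tcp_rot: [3.141, -0.0, 1.759]
force: [-0.1, -0.9, -0.7]
width: 55.5
```

Call:
apply_moves([
  {"delta_pos": [0.002,0.0004,0],"turn": 0},
  {"delta_pos": [0.004,0.0008,0],"turn": 0},
  {"delta_pos": [0.005,0.001,0],"turn": 0},
  {"delta_pos": [0.006,0.0012,0],"turn": 0},
  {"delta_pos": [0.007,0.0013,0],"turn": 0},
  {"delta_pos": [0.008,0.0015,0],"turn": 0},
  {"delta_pos": [0.008,0.0015,0],"turn": 0},
  {"delta_pos": [0.008,0.0015,0],"turn": 0},
])

```text
t: 32.4
tcp_pos: [639.7, 244.5, 46.3]
tcp_rot: [-3.136, 0.0, 1.759]
force: [-8.3, -1.6, 5.3]
width: 55.3
```

The contact matches plate 2's, so I'll use the same pivot and push.

Call:
apply_moves([
  {"delta_pos": [0.0,0.0,0.0004],"turn": 0},
  {"delta_pos": [0.0,0.0,0.0004],"turn": 0},
  {"delta_pos": [-0.0022,-0.0004,-0.003],"turn": 0},
  {"delta_pos": [-0.0044,-0.0008,-0.0067],"turn": 0},
  {"delta_pos": [-0.0065,-0.0012,-0.0107],"turn": 0},
  {"delta_pos": [-0.0081,-0.0015,-0.0142],"turn": 0},
  {"delta_pos": [-0.0094,-0.0017,-0.0179],"turn": 0},
  {"delta_pos": [-0.0107,-0.002,-0.0217],"turn": 0},
  {"delta_pos": [-0.0107,-0.002,-0.0217],"turn": 0},
  {"delta_pos": [-0.0107,-0.002,-0.0217],"turn": 0},
], grip_force=8, grip=-1)

```text
t: 33.4
tcp_pos: [632.5, 242.9, 25.1]
tcp_rot: [3.139, -0.0, 1.759]
force: [0.5, -0.2, 0.5]
width: 55.9
```

Call:
apply_moves([
  {"delta_pos": [0.001,0.0002,0],"turn": 0},
  {"delta_pos": [0.002,0.0004,0],"turn": 0},
  {"delta_pos": [0.003,0.0006,0],"turn": 0},
  {"delta_pos": [0.003,0.0006,0],"turn": 0},
], grip_force=12)

```text
t: 33.8
tcp_pos: [633.2, 243.1, 24.9]
tcp_rot: [-3.138, 0.0, 1.759]
force: [-5.7, -1.1, 6.7]
width: 55.6
```

Call:
apply_moves([
  {"delta_pos": [0,0,0.0],"turn": 0},
  {"delta_pos": [0,0,0.0],"turn": 0},
  {"delta_pos": [0,0,0.0],"turn": 0},
  {"delta_pos": [0,0,0.0],"turn": 0},
  {"delta_pos": [0,0,0.0],"turn": 0},
  {"delta_pos": [0,0,0.02],"turn": 0},
  {"delta_pos": [0,0,0.06],"turn": 0},
  {"delta_pos": [0,0,0.1],"turn": 0},
  {"delta_pos": [-0.02,-0.004,0.14],"turn": 0},
  {"delta_pos": [-0.04,-0.008,0.18],"turn": 0},
  {"delta_pos": [-0.04,-0.008,0.2],"turn": 0},
  {"delta_pos": [-0.04,-0.008,0.2],"turn": 0},
], grip=1)

```text
t: 35.0
tcp_pos: [596.1, 236.0, 230.0]
tcp_rot: [3.132, -0.001, 1.759]
force: [-1.1, 0.2, 0.1]
width: 93.8
```

Call:
apply_moves([
  {"delta_pos": [0,0,0],"turn": 0},
  {"delta_pos": [0,0,0],"turn": 0},
])

```text
t: 35.2
tcp_pos: [593.8, 235.1, 221.2]
tcp_rot: [-3.137, 0.0, 1.759]
force: [0.1, -0.7, 0.1]
width: 94.2
```

Run:
```python
from h import *
s=manip.state();print(s["tcp_pos"],s["force"],s["width"])
c=cams.capture("wrist");g=cv2.cvtColor(c["color"],cv2.COLOR_BGR2GRAY).astype(float)
e=np.array([.982,.188,0])
for p,l in [((541.7,225.65,4),0),((615,239.56,4),1.3),((688.4,253.7,4),1.3)]:
    u=proj(c,p);q=proj(c,np.array(p)+e*l+[0,0,10]);f=proj(c,np.array(p)+e*5+[0,0,4]);r=int(u[1]);print("floor",u,"home edge",q,"rib far top",f,r-8,g[r-8:r+14,268:284].mean(1).round(0).tolist())
d=cams.capture("side")
a=cv2.resize(c["color"][40:340,150:400],(375,450));b=cv2.resize(d["color"][140:260,180:320],(420,360));b=cv2.copyMakeBorder(b,0,90,0,0,0)
cv2.imwrite("pics/fin.png",np.hstack([a,b]))
```

```text
[593.84 235.13 221.23] [ 0.08 -0.73  0.05] 94.20722123468956
floor [276.53 141.3 ] home edge [276.52 141.98] rib far top [276.54 146.27] 133 [237.0, 237.0, 237.0, 237.0, 237.0, 236.0, 226.0, 206.0, 193.0, 190.0, 185.0, 182.0, 179.0, 172.0, 169.0, 169.0, 169.0, 169.0, 169.0, 169.0, 169.0, 169.0]
floor [276.55 207.59] home edge [276.55 210.98] rib far top [276.56 212.73] 199 [188.0, 190.0, 190.0, 192.0, 210.0, 231.0, 235.0, 235.0, 235.0, 235.0, 235.0, 234.0, 234.0, 235.0, 234.0, 235.0, 235.0, 234.0, 235.0, 235.0, 234.0, 235.0]
floor [276.75 267.66] home edge [276.75 272.23] rib far top [276.75 272.9 ] 259 [233.0, 233.0, 233.0, 233.0, 233.0, 233.0, 233.0, 233.0, 232.0, 232.0, 233.0, 233.0, 231.0, 210.0, 162.0, 183.0, 195.0, 194.0, 194.0, 195.0, 193.0, 173.0]
```

View pics/fin.png

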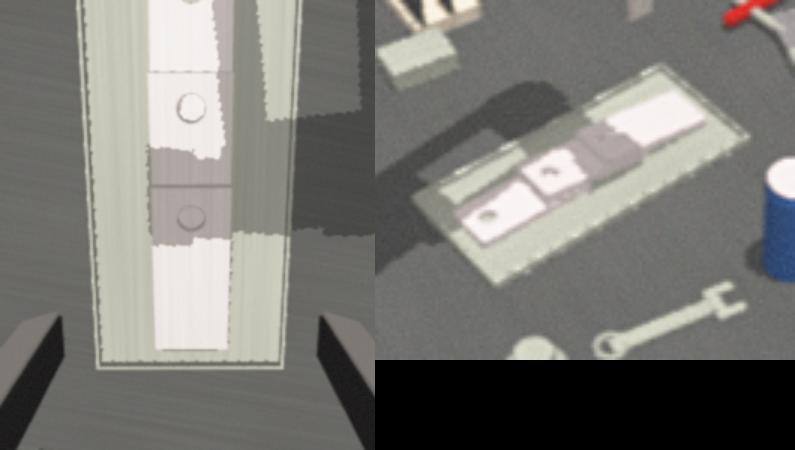

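The last view shows the fan: three plates overlapping and centred, drilled ends towards the robot. The third plate's end is at row 272.4 against an expected 272.2. I'll check the first two from their drilled ends.

Run:
```python
from h import *
c=cams.capture("wrist");t=cams.capture("top");g=cv2.cvtColor(c["color"],cv2.COLOR_BGR2GRAY).astype(float);G=cv2.cvtColor(t["color"],cv2.COLOR_BGR2GRAY).astype(float)
e=np.array([.982,.188,0]);z=np.array([0,0,1.])
for p,a in [((541.7,225.65,4),0),((615,239.56,4),.133),((688.4,253.7,4),.133)]:
    q=np.array(p)-e*(130*np.cos(a))+z*130*np.sin(a); tp=q+10*(z*np.cos(a)+e*np.sin(a))
    u=proj(c,q);v=proj(c,tp);print("bottom",u,"top",v)
    r=int(v[1]); 
    if r>14: print(r-10,g[r-10:r+11,258:270].mean(1).round().tolist(),g[r-10:r+11,286:296].mean(1).round().tolist())
    v=proj(t,tp);print("topcam",v,G[int(v[1])-4:int(v[1])+6,int(v[0])-3:int(v[0])+4].mean(1).round().tolist())
```

```text
bottom [276.27   7.46] top [276.26   4.37]
topcam [212.21 259.16] [241.0, 240.0, 240.0, 226.0, 198.0, 188.0, 190.0, 190.0, 183.0, 157.0]
bottom [276.29  87.33] top [276.28  87.99]
77 [241.0, 241.0, 241.0, 241.0, 241.0, 241.0, 241.0, 241.0, 241.0, 239.0, 220.0, 214.0, 233.0, 238.0, 238.0, 237.0, 237.0, 238.0, 237.0, 237.0, 237.0] [237.0, 236.0, 236.0, 240.0, 240.0, 240.0, 240.0, 238.0, 238.0, 235.0, 215.0, 207.0, 222.0, 226.0, 226.0, 229.0, 236.0, 236.0, 234.0, 232.0, 233.0]
topcam [207.34 234.19] [234.0, 234.0, 235.0, 219.0, 176.0, 240.0, 241.0, 239.0, 239.0, 239.0]
bottom [276.53 162.28] top [276.52 164.8 ]
154 [169.0, 170.0, 169.0, 169.0, 170.0, 170.0, 169.0, 170.0, 164.0, 143.0, 137.0, 152.0, 165.0, 168.0, 168.0, 168.0, 168.0, 168.0, 167.0, 169.0, 168.0] [169.0, 169.0, 169.0, 169.0, 169.0, 169.0, 169.0, 169.0, 164.0, 144.0, 139.0, 152.0, 165.0, 168.0, 168.0, 167.0, 167.0, 168.0, 167.0, 168.0, 167.0]
topcam [203.49 209.82] [155.0, 160.0, 160.0, 160.0, 143.0, 145.0, 161.0, 161.0, 161.0, 159.0]
```

Run:
```python
from rig import manip
print(manip.hand_in())
```

```text
the job is handed in; nothing more can be done
None
```

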